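# Rock the tight exchange block off the thermal mixer and hold it just clear

### The arm

A 6-joint arm with a two-finger parallel gripper is mounted at the origin on the work surface. World frame = base frame: x ahead of the robot, y to its left, z up, the work surface at z = 0. Lengths are in m, angles in rad, forces in N, time in s.
With the tool pointing down it reaches from about 0.425 to 0.95 m from the base axis. Payload 3.5 kg.
Tool frame: the origin (TCP) lies at the very end of the fingers, on their centre line; the grasp point (between the pads) lies 19 mm behind it; z points along the fingers, y is the direction in which the jaws open and shut (so a half turn about z gives the same grasp; the last joint's range is limited). The gripper opens to 85 mm and grips with 20 to 120 N. Pads are 22 mm wide; open, the fingers measure 114 mm over their backs; the gripper's body (76 mm by 85 mm) begins 54 mm behind the grasp point. The pads swing forward as they close: fully open they stand 13 mm farther back than shut.
Start: joints at [-1.293, 0.286, 1.577, -0, 1.279, -0.15], TCP at [0.28, -0.614, 0.231] pointing down, gripper open.
Joint ranges: [-2.77, 2.77], [-0.9, 2.22], [0.21, 2.48], [-1.53, 4.67], [0.24, 2.81], [-2.84, 2.84]. Speed limits (rad/s): [2.79, 2.79, 3.14, 3.14, 3.14, 3.14].

### API

Orientations are given as a unit quaternion [x, y, z, w].
In Python, from plant import get_state, read_camera, get_calibration, ticket, search_frame, cut_out, pinpoint gives the robot as it stands.
- The arm moves only by the tool move_arm, never from a script. Its argument "plan" is a list that holds one entry, the list of rows, each a list of 7 numbers: the turn, a rotation vector about the tool's x, y, z in degrees, then the shift along the tool's x, y, z in m, then the finger opening in m, from 0 to 0.0854. In form: [[[ax, ay, az, x, y, z, hand], ...]]. A call has exactly 5 rows; each row is the pose to reach, as a shift and turn from the pose measured when the call began, along the tool's axes at that moment; what a row does not reach only later rows make up. A row lasts 1/8 s, in which the tool goes at most 62.5 mm and 10.7 degrees, less where a joint would pass 70% of its speed; a pose out of reach is approached as far as the arm can. A call with a gripper value outside its range is refused whole. The fingers move at their own pace and stop on an object; "force" is the grip in N (left out, the last holds). Time passes only in rows, so rows that repeat a pose let the fingers close, or fill a call up. It gives the time, the measured TCP pose, the force and the opening at its end, in the units of the state.
- get_state(): the state, without advancing time (a new reading comes with each control period).
- read_camera(name): name is "scene" or "side" or "wrist"; returns the picture (400x640x3 uint8, red, green, blue); there is no depth.
- get_calibration(name): a dict with "mtx" (3x3 intrinsics, pixels), "dist_coeffs" ([k1, k2, p1, p2, k3] as OpenCV has them; the pictures are not rectified), "extrinsics" (4x4, takes a point from camera to world coordinates); the wrist camera has in their place "hand_eye" (4x4, takes a point from camera to tool coordinates, whose origin is the TCP and whose axes are the flange's). Camera axes: x right, y up, looking along -z (the intrinsics and any distortion apply to the point x, -y, -z); pixel columns grow to the right and rows downward; lengths in m; the calibration is good to about 2 mm. A picture is of the moment at which its call begins: read the wrist's pose just before it. get_calibration takes no time and is no camera call.
- ticket.sign_off(): hands the job in, once; it reports no verdict.
Trained networks look in the newest picture that a camera, given by its name, has taken for a name from the list of things; names that differ only in an ending like _2 or _b are one class to them, and where a whole thing is asked for, a point or a joint stands for the part that bears it (a point fixed in the world has none). Each returns a list of dicts, best first, with "p" (0 to 1); they miss things now and then, are a little off and sometimes report something else, mostly with a low value. They report only what shows in the picture. A call takes as long as a camera call. They do not tell look-alikes from the thing itself.
- search_frame(camera, query): "centre" ([column, row] in pixels, amid what is visible of it).
- cut_out(camera, query): "pixels" (400x640 bool, what is visible of it) and "centre" ([column, row] in pixels, amid what is visible of it).
- pinpoint(camera, query): "centre" ([column, row] in pixels: a listed point, or the origin of a listed thing).
The state is a dict: "time": time; "qpos": joint angles; "dq": joint speeds; "joint_efforts": joint torques, N m; "eef_pos": TCP position; "tcp_rot": TCP orientation; "contact_force": force on the tool from outside, world axes, zero at the start; "wrist_torque": the same for the moment, N m; "opening": opening from 0.0 (shut) to 1.0 (fully open).
Only numpy, scipy, OpenCV 4.12 (cv2) and the standard library are available. Lean on these libraries where they do the work, as an engineer would, in place of code of your own. Each camera call takes 0.05 s, during which the arm holds its last target.

### The job

On the small thermal mixer, slide the block lock out to its stop, then rock the tube block by its black lifting handle out of its tight spring shoes: the end by the lock up first while the far end stays down, then the far end up past level, about six degrees each way. Don't just pull it straight up, or the whole mixer comes with it; the mixer has to stay standing on the bench, and the other things on the bench are to be left alone. Finish while still holding the block, at rest, roughly level, two to four centimetres above its seat and clear of the mixer.

Things in the scene. Friction and masses are not known exactly. Their poses are not given: they have to be found in the camera images.
- mixer: Thermal mixer, a low white instrument, 1.2 kg, standing loose on four rubber feet: 200 (x) x 270 (y) x 80 mm to its flat deck. Origin: centre of its underside, on the bench. Its -x side is the sloped grey control panel; the block lock is at its +y end, vent slots at its -y end. A straight pull on the tight block lifts the whole mixer.
- seat (a point): Centre of the heating plate's top, where the block's underside rests, 86 mm above the bench; axes as the mixer's. Sprung shoes grip the block's long sides 28 mm either side of the middle, 10 mm above the plate, and let go of an end once it has risen 10 mm there. Their black housings and the end lugs (14 and 7 mm above the plate) leave the block 3 mm of play all round.
- block: Aluminium tube block, 0.42 kg, 60 (x) x 80 (y) x 40 mm high, ten empty holes in its top. Origin: centre of its underside; axes as the mixer's while seated. A lip, 20 mm wide and 6 mm thick, sticks out 7 mm at the foot of its +y end, under the lock's tongue. On its top a 13 mm tall stud carries the black lifting handle, 16 (x) x 26 (y) x 36 mm high.
- block_handle (a point): Centre of the top face of the block's black lifting handle, 88 mm above the block's underside; the handle's lower end is 52 mm above the underside (12 mm above the block's top).
- block_lock_end (a point): Middle of the bottom edge of the block's end face by the lock (+y), 40 mm from the block's centre.
- block_far_end (a point): Middle of the bottom edge of the block's other end face (-y), 40 mm from the block's centre.
- lock (a joint): Block lock: a black carriage on two steel rails at the mixer's +y end. Value in m: 0 is locked (tongue over the block's lip); it grows as the carriage slides away from the block, along the mixer's +y, to its stop at 0.030. It takes about 1.5 N and stays where it is left; the mixer itself slides on the bench at about 10 N.
- lock_grip (a point): Centre of the top of the lock carriage's upright thumb grip, 22 (x) x 14 (y) mm, standing 30 mm above the carriage, top 123 mm above the bench; the rails beside it reach 91 mm above the bench. Moves with the lock.
- spare_block: Bystander: a second aluminium block without a handle, 60 x 80 x 40 mm, with six larger holes, on the bench at the mixer's -y side. Origin: centre of its underside.
- tube_rack: Bystander: white tube rack, 70 x 140 x 46 mm, on the bench behind the mixer (+x). Origin: centre of its underside.
- marker: Bystander: black marker pen, 135 mm long, lying on the bench before the mixer's control panel. Origin: under its middle.
- tip_box: Bystander: grey pipette-tip box with clear lid, 87 x 122 x 66 mm. Origin: centre of its underside.
- wash_bottle: Bystander: white plastic bottle, 60 mm across, 150 mm tall. Origin: centre of its underside.
- pipette: Bystander: hand pipette, 250 mm long, lying on the bench. Origin: under its middle.
- beaker: Bystander: clear beaker, 68 mm across, 75 mm tall. Origin: centre of its underside.
There are look-alikes about, which are no part of the job. What is shaped like the block but purple is not meant.

How it is judged:
On the way, in this order (a step that is already met when the one before it is completed fails the run):
1. the block lock is slid out to its stop while the block is still down on its seat (value of joint lock above 0.026 m and z of each of block_lock_end, block_far_end in the frame of seat below 0.004 m), for 0.1 s.
2. the block is tilted with its lock end up (3 degrees or more) while its far end is still down in the seat (angle between block's own y axis and vertical below 1.5188 rad and z of block_far_end in the frame of seat below 0.006 m), for 0.1 s.
3. the block is rocked the other way, far end up past level by 3 degrees or more, while its lock end is still low in the seat (angle between block's own y axis and vertical above 1.6228 rad and z of block_lock_end in the frame of seat below 0.022 m), for 0.1 s.
At the end, for the whole second after the job is handed in: The gripper holds the block at rest, both ends of its underside 16 to 55 mm above the seat, within 35 mm (horizontally) of the seat's centre, tilted less than 0.2 rad and touching nothing of the mixer; the lock is still open (over 0.024); the mixer stands flat on the bench (z of block_lock_end in the frame of seat between 0.016 and 0.055 m and z of block_far_end in the frame of seat between 0.016 and 0.055 m and angle between block's own z axis and vertical below 0.2 rad and horizontal distance between block and seat below 0.035 m and contact force between block and mixer below 0.1 N and contact force between the fingers and block above 2 N and linear speed of block below 0.02 m/s and value of joint lock above 0.024 m and height (world z) of mixer below 0.004 m and angle between mixer's own z axis and vertical below 0.03 rad and contact force between the arm and mixer below 0.5 N); the arm keeps its last pose, push and grip.
It fails at once if the mixer is lifted or tipped off the bench (4 degrees or 10 mm) (angle between mixer's own z axis and vertical above 0.07 rad or height (world z) of mixer above 0.01 m).
It fails at once if the mixer is shoved more than 40 mm along the bench (distance of mixer from where it was at the start of the episode above 0.04 m).
It fails at once if one of the other loose things on the bench is moved by more than 30 mm (distance of any of spare_block, tube_rack, marker, tip_box, wash_bottle, pipette, beaker from where it was at the start of the episode above 0.03 m).
It also fails if it takes over 51 s, if anything falls off the work surface, if the arm or the gripper's body presses on something with over 40 N, if the wrist force passes 120 N, or if a joint passes its speed limit or range.

## Working session

There is one attempt and no reset: what is moved stays moved. The work goes in short steps, Python scripts to look and compute and a tool call to move; the robot and the scene stay as the last step left them, time stands still between calls to the robot, and variables do not carry over. Pictures are saved under pics/ and viewed, and the job is handed in when it is done.

Besides the shell and the picture viewer there is one more tool, called by a JSON object that holds its "op" and its "data", one argument or row to a line. move_arm: Moves the arm, as the interface text tells. Its arguments: {"type":"object","properties":{"plan":{"type":"array","items":{"type":"array","items":{"type":"array","items":{"type":"number"}}}},"force":{"type":"number"}},"required":["plan"]}

```bash
mkdir -p pics; ls; python3 - <<'E'
from plant import *
import cv2
s=get_state()
print({k:s[k] for k in s})
for c in ["scene","side","wrist"]:
    im=read_camera(c); cv2.imwrite(f"pics/{c}0.png",im[:,:,::-1])
    k=get_calibration(c); print(c,{a:__import__('numpy').round(b,4).tolist() for a,b in k.items()})
E
```

```text
pics
{'time': 0.0, 'qpos': array([-1.29297106e+00,  2.87188680e-01,  1.57819957e+00,  1.48420017e-05,
        1.27863189e+00, -1.50013167e-01]), 'dq': array([ 0.00252286, -0.00157242,  0.00143189,  0.00011214, -0.00030847,
        0.00108908]), 'joint_efforts': array([-2.46883542e-05, -4.05981374e+01, -2.92626500e+01, -1.81544697e-04,
        5.77920568e-03, -1.02659786e-05]), 'eef_pos': array([ 0.27989599, -0.61349289,  0.22991964]), 'tcp_rot': array([ 9.77206141e-01,  2.12289153e-01, -7.04234526e-05, -1.21172113e-03]), 'contact_force': array([-0.70988075,  0.45222971, -0.0596546 ]), 'wrist_torque': array([ 0.01545496, -0.02422281, -0.03552581]), 'opening': 1.003074814349699}
scene {'mtx': [[386.7687, 0.0, 324.7971], [0.0, 386.7687, 196.4563], [0.0, 0.0, 1.0]], 'dist_coeffs': [-0.058, 0.0, 0.0, 0.0, 0.0], 'extrinsics': [[0.8323, -0.4679, 0.2972, 0.8774], [0.5541, 0.6896, -0.4663, -0.5854], [0.0132, 0.5528, 0.8332, 1.1029], [0.0, 0.0, 0.0, 1.0]]}
side {'mtx': [[438.8314, 0.0, 320.9345], [0.0, 438.8314, 196.5321], [0.0, 0.0, 1.0]], 'dist_coeffs': [0.0416, 0.0, 0.0, 0.0, 0.0], 'extrinsics': [[-0.7974, 0.4593, -0.3914, 0.0856], [-0.6034, -0.6171, 0.5051, 0.5338], [-0.0095, 0.6389, 0.7692, 0.9914], [0.0, 0.0, 0.0, 1.0]]}
wrist {'mtx': [[278.5014, 0.0, 319.383], [0.0, 278.5014, 199.3595], [0.0, 0.0, 1.0]], 'dist_coeffs': [-0.0334, 0.0, 0.0, 0.0, 0.0], 'hand_eye': [[0.001, 0.9638, 0.2665, 0.0683], [1.0, -0.001, -0.0003, -0.0003], [0.0, 0.2665, -0.9638, -0.1425], [0.0, 0.0, 0.0, 1.0]]}
```

View pics/scene0.png

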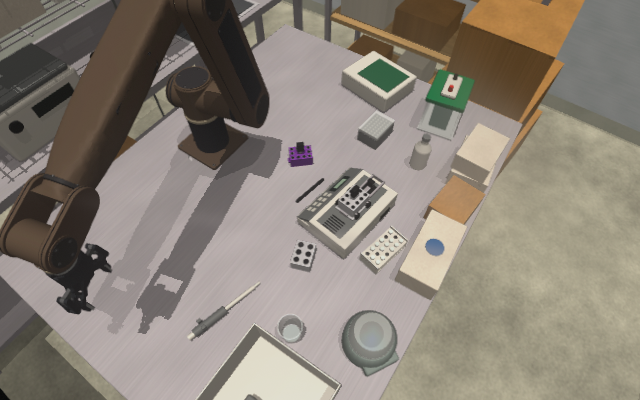

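View pics/side0.png

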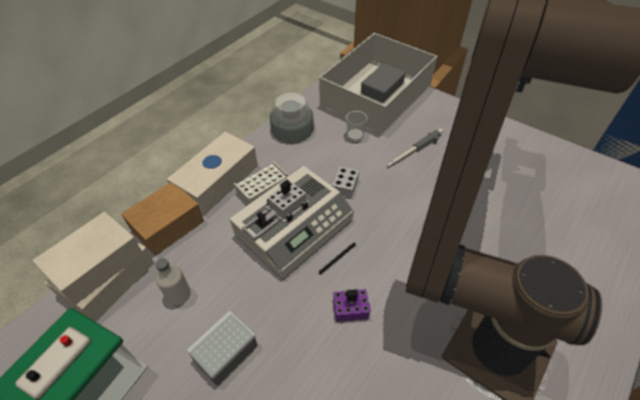

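View pics/wrist0.png

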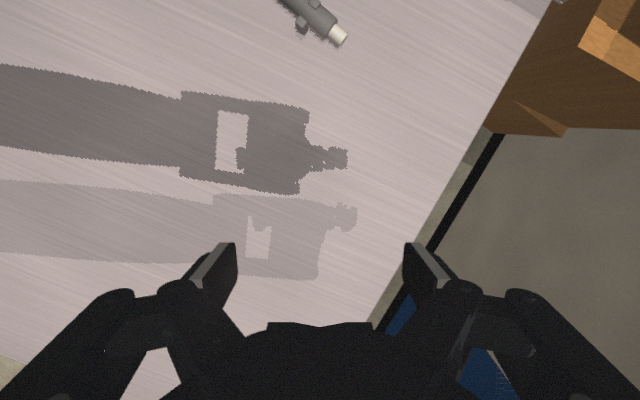

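```bash
cat > h.py <<'E'
from plant import *
import numpy as np, cv2
from scipy.spatial.transform import Rotation as R
def cam(c,s=None):
    k=get_calibration(c)
    if c=="wrist":
        s=s or get_state()
        T=np.eye(4);T[:3,:3]=R.from_quat(s['tcp_rot']).as_matrix();T[:3,3]=s['eef_pos']
        E=T@np.array(k['hand_eye'])
    else: E=np.array(k['extrinsics'])
    return np.array(k['mtx']),np.array(k['dist_coeffs']),E
def ray(c,px,s=None):
    K,d,E=cam(c,s)
    u=cv2.undistortPoints(np.array([[px]],float),K,d)[0,0]
    v=E[:3,:3]@np.array([u[0],-u[1],-1]); return E[:3,3],v/np.linalg.norm(v)
def proj(c,P,s=None):
    K,d,E=cam(c,s)
    p=(np.atleast_2d(P)-E[:3,3])@E[:3,:3]; p=p*[1,-1,-1]
    return cv2.projectPoints(p,np.zeros(3),np.zeros(3),K,d)[0][:,0]
def tri(rays):
    A=0;b=0
    for o,v in rays:
        M=np.eye(3)-np.outer(v,v);A=A+M;b=b+M@o
    return np.linalg.solve(A,b)
def atz(c,px,z,s=None):
    o,v=ray(c,px,s); return o+v*(z-o[2])/v[2]
E
python3 - <<'E'
from h import *
Z=dict(mixer=0,block=.086,block_handle=.174,block_lock_end=.086,block_far_end=.086,lock_grip=.123,seat=.086)
for q in Z:
    for c in ["scene","side"]:
        for r in pinpoint(c,q)[:3]:
            print(q,c,round(r['p'],2),np.round(r['centre'],1),np.round(atz(c,r['centre'],Z[q]),4))
E
```

```text
mixer scene 0.87 [349.  215.7] [0.5929 0.0131 0.    ]
mixer scene 0.42 [226.  309.2] [ 0.4645 -0.4522  0.    ]
mixer side 0.76 [292.1 231.8] [0.5776 0.0309 0.    ]
mixer side 0.15 [338.6 260.2] [0.4222 0.0279 0.    ]
block scene 0.94 [351.5 203.8] [0.5989 0.0076 0.086 ]
block scene 0.59 [302.  159.2] [0.3676 0.066  0.086 ]
block side 0.89 [350.  308.6] [0.3009 0.1572 0.086 ]
block side 0.85 [287.7 205. ] [0.5992 0.0149 0.086 ]
block_handle scene 0.73 [358.6 188.2] [0.6119 0.0142 0.174 ]
block_handle scene 0.66 [361.  197.6] [ 0.6346 -0.0102  0.174 ]
block_handle scene 0.55 [297.2 141.9] [0.358  0.0585 0.174 ]
block_handle side 0.83 [286.  182.6] [0.5985 0.013  0.174 ]
block_handle side 0.76 [350.4 290. ] [0.3025 0.1598 0.174 ]
block_lock_end scene 0.87 [287.4 158. ] [0.3238 0.0425 0.086 ]
block_lock_end scene 0.72 [361.6 198.3] [0.6145 0.043  0.086 ]
block_lock_end side 0.97 [368.6 305.2] [0.2726 0.1259 0.086 ]
block_lock_end side 0.71 [277.3 214.6] [0.6004 0.0555 0.086 ]
block_far_end scene 0.67 [309.3 159.6] [0.3889 0.0784 0.086 ]
block_far_end scene 0.56 [348.2 214.3] [ 0.6104 -0.0307  0.086 ]
block_far_end side 0.93 [336.8 308.4] [0.3245 0.1743 0.086 ]
block_far_end side 0.69 [358.6 135.1] [ 0.6007 -0.3217  0.086 ]
block_far_end side 0.68 [298.9 198.4] [ 0.5897 -0.0204  0.086 ]
lock_grip scene 0.67 [369.9 175.2] [0.6013 0.1104 0.123 ]
lock_grip side 0.82 [261.5 214.2] [0.6118 0.0976 0.123 ]
seat scene 0.63 [351.6 204.1] [0.5997 0.0068 0.086 ]
seat side 0.63 [287.7 201.1] [0.6077 0.0047 0.086 ]
```

{"op": "move_arm", "data": {
  "plan": [
    [[0,0,5,0.05,-0.04,-0.02,0.085],[0,0,10,0.1,-0.08,-0.04,0.085],[0,0,15,0.15,-0.12,-0.06,0.085],[0,0,20,0.2,-0.15,-0.08,0.085],[0,0,24.5,0.25,-0.19,-0.1,0.085]]
  ]
}}

```text
time: 1.48
eef_pos: [0.4218, -0.3505, 0.3271]
tcp_rot: [1.0, -0.001, 0.0, 0.0]
contact_force: [0.8, -0.9, 0.5]
opening: 0.997
```

```bash
python3 - <<'E'
import cv2
for c,(x,y) in dict(scene=(270,140),side=(210,150)).items():
    im=cv2.imread(f"pics/{c}0.png")[y:y+130,x:x+170]
    cv2.imwrite(f"pics/{c}0z.png",cv2.resize(im,None,fx=4.5,fy=4.5,interpolation=cv2.INTER_CUBIC))
E
```

```text
(no output)
```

View pics/scene0z.png

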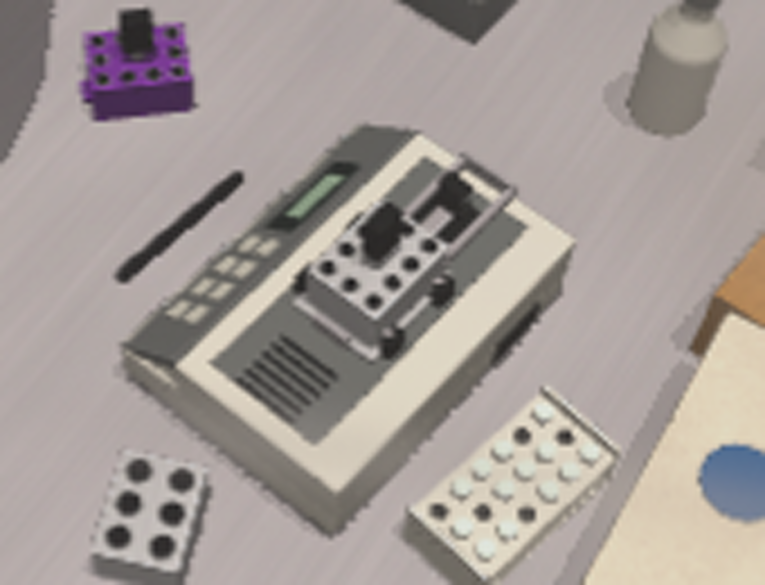

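The picture shows the mixer with the block's handle near (354,191) and the lock grip near (371,180) in full-frame pixels; the purple look-alike is to the upper left. Next I move over the mixer.

{"op": "move_arm", "data": {
  "plan": [
    [[0,0,0,0.033,-0.05,0,0.085],[0,0,0,0.066,-0.1,0,0.085],[0,0,0,0.1,-0.15,0,0.085],[0,0,0,0.13,-0.2,0,0.085],[0,0,0,0.16,-0.25,0,0.085]]
  ]
}}

```text
time: 2.1
eef_pos: [0.5832, -0.0991, 0.3274]
tcp_rot: [1.0, -0.001, 0.001, 0.001]
contact_force: [0.4, -0.4, -0.2]
opening: 0.995
```

{"op": "move_arm", "data": {
  "plan": [
    [[0,0,0,0.02,-0.05,0,0.045],[0,0,0,0.045,-0.1,0,0.045],[0,0,0,0.06,-0.13,0,0.045],[0,0,0,0.06,-0.14,0,0.045],[0,0,0,0.06,-0.14,0,0.045]]
  ]
}}

```text
time: 2.72
eef_pos: [0.6433, 0.0408, 0.3273]
tcp_rot: [1.0, -0.001, 0.001, 0.001]
contact_force: [0.6, 0.1, 0.0]
opening: 0.527
```

```bash
python3 - <<'E'
from h import *
s=get_state(); print(s['eef_pos'],s['tcp_rot'],s['opening'],s['qpos'])
im=read_camera('wrist'); cv2.imwrite('pics/w1.png',im[:,:,::-1])
Z=dict(mixer=0,block=.086,block_handle=.174,block_lock_end=.086,block_far_end=.086,lock_grip=.123,seat=.086)
for q in Z:
    for r in pinpoint('wrist',q)[:3]:
        print(q,round(r['p'],2),np.round(r['centre'],1),np.round(atz('wrist',r['centre'],Z[q],s),4))
E
```

```text
[0.64328806 0.04080994 0.32726495] [ 9.99999089e-01 -9.31576565e-04  5.84689904e-04  7.82739861e-04] 0.5268977778534508 [-9.32592930e-02  1.64233568e-01  1.54742735e+00 -1.46578826e-03
  1.42862315e+00  1.47960693e+00]
block 0.82 [339.5 200.2] [0.6043 0.0122 0.086 ]
block 0.71 [281.4 322. ] [0.3971 0.1034 0.086 ]
block_handle 0.7 [346.5 219.8] [0.6059 0.0106 0.174 ]
block_lock_end 0.62 [310.2 198.6] [0.6067 0.0541 0.086 ]
block_far_end 0.8 [267.2 312.5] [0.4155 0.1257 0.086 ]
block_far_end 0.31 [329.1 277.8] [0.4791 0.026  0.086 ]
lock_grip 0.96 [275.  200.7] [0.614  0.0985 0.123 ]
lock_grip 0.6 [310.9 197.2] [0.6186 0.052  0.123 ]
```

View pics/w1.png

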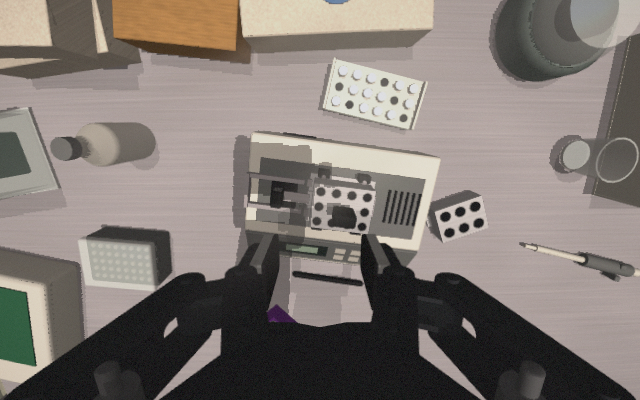

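```bash
python3 - <<'E'
import cv2
im=cv2.imread("pics/w1.png")[120:270,235:445]
cv2.imwrite("pics/w1z.png",cv2.resize(im,None,fx=3.8,fy=3.8,interpolation=cv2.INTER_CUBIC))
E
```

```text
(no output)
```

View pics/w1z.png

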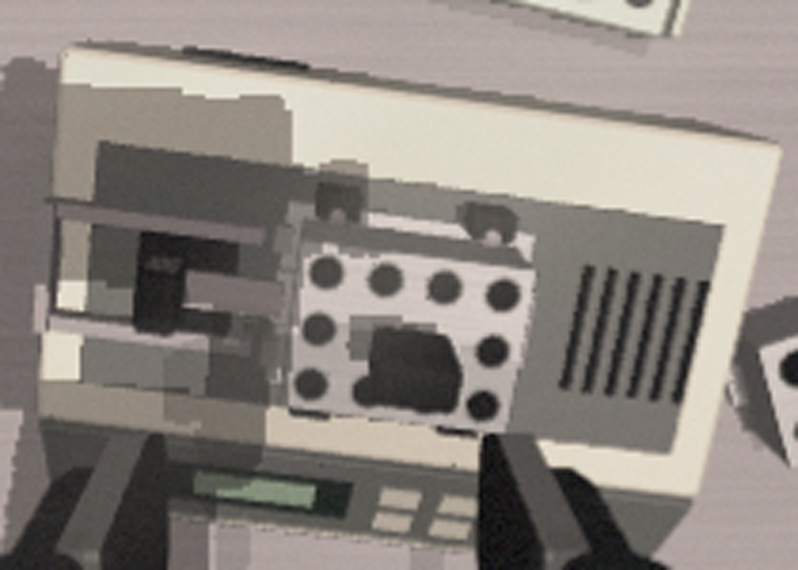

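```bash
python3 - <<'E'
from h import *
s=get_state()
f=lambda z:np.array(z)/3.8+[235,120]
A=atz('wrist',f((65,48)),.08,s);B=atz('wrist',f((778,148)),.08,s)
d=A-B;print('deck',A,B,np.linalg.norm(d),'yaw',np.degrees(np.arctan2(-d[0],d[1])))
C={k:atz('wrist',f(v),.126,s) for k,v in dict(pp=(303,250),pm=(533,263),mp=(290,405),mm=(510,430)).items()}
print(C); print(np.mean(list(C.values()),0))
for a,b in(('pp','pm'),('mp','mm')):
    d=C[a]-C[b];print(np.linalg.norm(d),np.degrees(np.arctan2(-d[0],d[1])))
# fit of the detector triangulations
P=dict(handle=[('scene',[358.6,188.2]),('side',[286,182.6]),('wrist',[346.5,219.8])],
 grip=[('scene',[369.9,175.2]),('side',[261.5,214.2]),('wrist',[275,200.7])])
for k,v in P.items():
    X=tri([ray(c,p,s) for c,p in v]); print(k,X)
print(A)
th=np.radians(-7);print('grip est from wrist z=.123',atz('wrist',f((166,262)),.123,s))
E
```

```text
deck [0.69913176 0.13200383 0.08      ] [ 0.66268192 -0.12922729  0.08      ] 0.2637618057020774 yaw -7.943253381143804
{'pp': array([0.6346775 , 0.04613646, 0.126     ]), 'pm': array([ 0.63002015, -0.03071879,  0.126     ]), 'mp': array([0.57973532, 0.05103381, 0.126     ]), 'mm': array([ 0.57013024, -0.02571875,  0.126     ])}
[0.6036408  0.01018318 0.126     ]
0.07699624054954636 -3.467819906442152
0.07735123651557595 -7.133104393691531
handle [0.60598655 0.0117178  0.17066875]
grip [0.60935428 0.10017711 0.13016695]
[0.69913176 0.13200383 0.08      ]
grip est from wrist z=.123 [0.63002539 0.09235539 0.123     ]
```

```bash
cat >> h.py <<'E'
def boxpts(cx,cy,th,x0,x1,y0,y1,z0,z1):
    c,sn=np.cos(th),np.sin(th)
    return [np.array([cx+c*x-sn*y,cy+sn*x+c*y,z]) for z in(z0,z1) for x,y in((x0,y0),(x1,y0),(x1,y1),(x0,y1))]
def draw(im,c,P,s,off,sc,col):
    p=(proj(c,np.array(P),s)-off)*sc
    for i,j in[(0,1),(1,2),(2,3),(3,0),(4,5),(5,6),(6,7),(7,4),(0,4),(1,5),(2,6),(3,7)]:
        cv2.line(im,tuple(np.int32(np.round(p[i]))),tuple(np.int32(np.round(p[j]))),col,1)
E
python3 - <<'E'
from h import *
s=get_state()
cx,cy,th=.6045,.0115,np.radians(-7.3)
for c,fn,off,w in(('wrist','w1',(235,120),(210,150)),('scene','scene0',(290,160),(120,100)),('side','side0',(220,160),(145,115))):
    off=np.array(off);sc=800/w[0] if c!='wrist' else 3.8
    sc=min(sc,5.2)
    im=cv2.imread(f'pics/{fn}.png')[off[1]:off[1]+w[1],off[0]:off[0]+w[0]]
    im=cv2.resize(im,None,fx=sc,fy=sc,interpolation=cv2.INTER_CUBIC)
    for b,col in(((-.03,.03,-.04,.04,.086,.126),(0,0,255)),((-.008,.008,-.013,.013,.138,.174),(0,255,0)),((-.011,.011,.087-.007,.087+.007,.093,.123),(255,0,0))):
        draw(im,c,boxpts(cx,cy,th,*b),s,off,sc,col)
    cv2.imwrite(f'pics/ov_{c}.png',im)
E
```

```text
(no output)
```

View pics/ov_wrist.png

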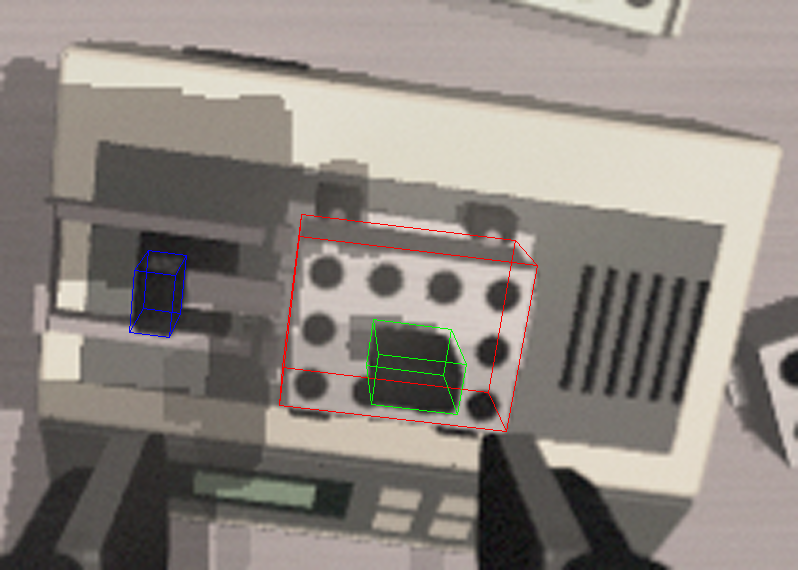

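View pics/ov_scene.png

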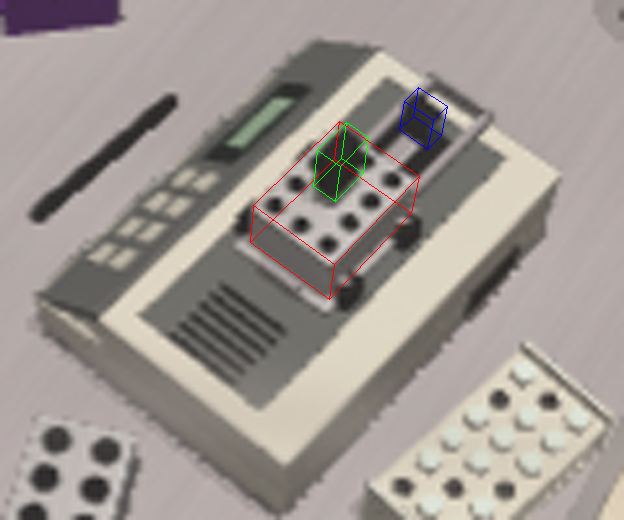

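View pics/ov_side.png

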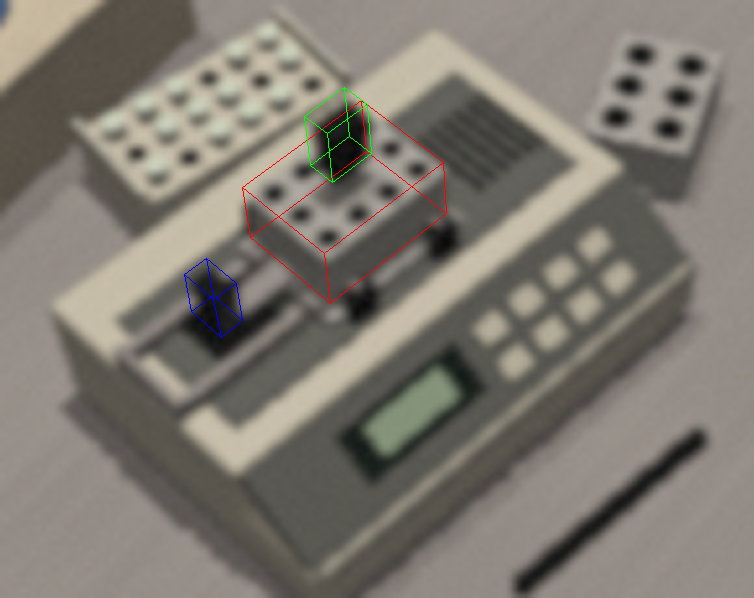

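{"op": "move_arm", "data": {
  "plan": [
    [[0,0,3,-0.01,-0.02,0.04,0.034],[0,0,6,-0.02,-0.045,0.08,0.034],[0,0,7.3,-0.027,-0.057,0.12,0.034],[0,0,7.3,-0.027,-0.057,0.16,0.034],[0,0,7.3,-0.027,-0.057,0.18,0.034]]
  ]
}}

```text
time: 3.75
eef_pos: [0.6157, 0.0967, 0.1447]
tcp_rot: [0.998, -0.066, -0.001, 0.001]
contact_force: [0.3, 0.3, 0.6]
opening: 0.398
```

```bash
python3 - <<'E'
from h import *
s=get_state(); print(s['eef_pos'],R.from_quat(s['tcp_rot']).as_euler('zyx',degrees=True),s['opening'],s['contact_force'])
im=read_camera('wrist'); cv2.imwrite('pics/w2.png',im[:,:,::-1])
for q,z in dict(lock_grip=.123,block_handle=.174).items():
    for r in pinpoint('wrist',q)[:2]:
        print(q,round(r['p'],2),np.round(r['centre'],1),np.round(atz('wrist',r['centre'],z,s),4))
E
```

```text
[0.61566571 0.09674152 0.14469213] [ 7.51694079e+00 -1.17060252e-01  1.79929973e+02] 0.3975952974247689 [0.25753317 0.33463217 0.56116873]
lock_grip 0.96 [320.9 236.1] [0.614  0.0966 0.123 ]
block_handle 0.93 [504.5 274.2] [0.6052 0.0121 0.174 ]
```

View pics/w2.png

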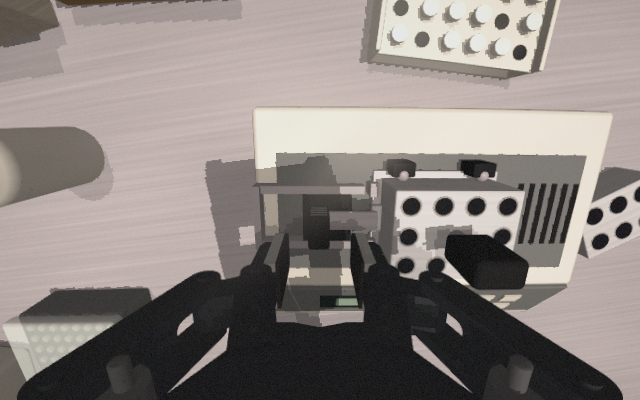

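The mixer is square in the picture and the lock grip at (320,237) lies between the fingers. Now down to grip it.

{"op": "move_arm", "data": {
  "plan": [
    [[0,0,0,0,0,0.025,0.034],[0,0,0,0,0,0.045,0.034],[0,0,0,0,0,0.045,0.034],[0,0,0,0,0,0.045,0.01],[0,0,0,0,0,0.045,0.0]]
  ],
  "force": 25
}}

```text
time: 4.53
eef_pos: [0.6178, 0.0964, 0.1033]
tcp_rot: [0.998, -0.066, 0.001, 0.001]
contact_force: [-0.1, 0.8, 0.3]
opening: 0.154
```

{"op": "move_arm", "data": {
  "plan": [
    [[0,0,0,0,0,0,0],[0,0,0,0,-0.002,0,0],[0,0,0,0,-0.006,0,0],[0,0,0,0,-0.01,0,0],[0,0,0,0,-0.012,0,0]]
  ]
}}

```text
time: 5.15
eef_pos: [0.6195, 0.1087, 0.1033]
tcp_rot: [0.998, -0.066, 0.001, 0.001]
contact_force: [-0.3, -1.5, -1.4]
opening: 0.156
```

{"op": "move_arm", "data": {
  "plan": [
    [[0,0,0,0,-0.004,0,0],[0,0,0,0,-0.008,0,0],[0,0,0,0,-0.012,0,0],[0,0,0,0,-0.015,0,0],[0,0,0,0,-0.016,0,0]]
  ]
}}

```text
time: 5.78
eef_pos: [0.6216, 0.1247, 0.1033]
tcp_rot: [0.998, -0.066, 0.002, 0.001]
contact_force: [0.4, -1.8, -1.9]
opening: 0.156
```

{"op": "move_arm", "data": {
  "plan": [
    [[0,0,0,0,-0.001,0,0],[0,0,0,0,-0.002,0,0],[0,0,0,0,-0.003,0,0],[0,0,0,0,-0.003,0,0],[0,0,0,0,-0.003,0,0]]
  ]
}}

```text
time: 6.4
eef_pos: [0.6218, 0.1254, 0.1033]
tcp_rot: [0.998, -0.065, 0.001, 0.003]
contact_force: [-1.1, -7.2, 0.6]
opening: 0.158
```

```bash
python3 - <<'E'
from h import *
s=get_state(); print(s['eef_pos'],s['contact_force'],s['time'])
im=read_camera('wrist'); cv2.imwrite('pics/w3.png',im[:,:,::-1])
E
```

```text
[0.62176062 0.12538402 0.10327246] [-1.07806945 -7.24245344  0.59822968] 6.4
```

View pics/w3.png

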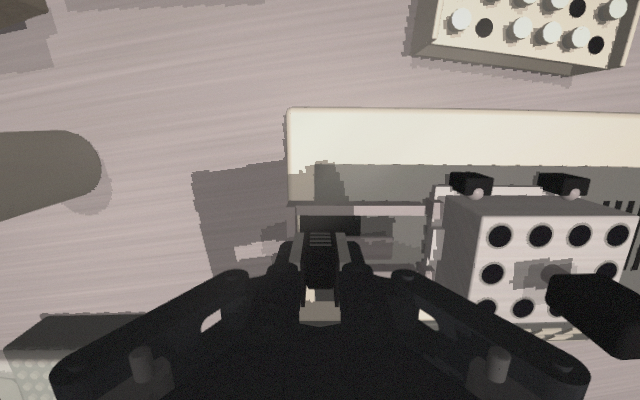

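{"op": "move_arm", "data": {
  "plan": [
    [[0,0,0,0,0.002,0,0.03],[0,0,0,0,0.002,0,0.034],[0,0,0,0,0.002,-0.02,0.036],[0,0,0,0,0.002,-0.07,0.05],[0,0,0,0,0.002,-0.13,0.055]]
  ]
}}

```text
time: 7.08
eef_pos: [0.6207, 0.1246, 0.235]
tcp_rot: [0.998, -0.065, 0.0, 0.003]
contact_force: [1.4, 1.1, 0.1]
opening: 0.642
```

```bash
python3 - <<'E'
from h import *
s=get_state(); print(s['eef_pos'],s['contact_force'],s['time'],s['opening'])
im=read_camera('wrist'); cv2.imwrite('pics/w4.png',im[:,:,::-1])
for q,z in dict(lock_grip=.123,block_handle=.174,block=.086).items():
    for r in pinpoint('wrist',q)[:2]:
        print(q,round(r['p'],2),np.round(r['centre'],1),np.round(atz('wrist',r['centre'],z,s),4))
E
```

```text
[0.62073374 0.12463632 0.23503166] [1.38565637 1.12738561 0.06471802] 7.075 0.6419951065576266
lock_grip 0.66 [320.5 197.9] [0.6198 0.1238 0.123 ]
block_handle 0.76 [468.2 215.1] [0.6047 0.01   0.174 ]
block 0.92 [421.5 189.3] [0.6051 0.0151 0.086 ]
```

View pics/w4.png

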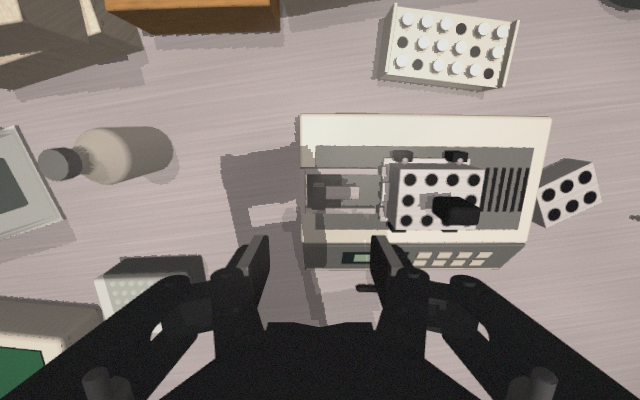

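{"op": "move_arm", "data": {
  "plan": [
    [[0,0,0,0,0.03,0,0.05],[0,0,0,0,0.07,0,0.05],[0,0,0,-0.001,0.105,0,0.05],[0,0,0,-0.001,0.115,0.01,0.05],[0,0,0,-0.001,0.115,0.02,0.05]]
  ]
}}

```text
time: 7.9
eef_pos: [0.6062, 0.0108, 0.2161]
tcp_rot: [0.998, -0.066, 0.003, 0.002]
contact_force: [0.0, 1.2, -0.5]
opening: 0.584
```

```bash
python3 - <<'E'
from h import *
s=get_state(); print(s['eef_pos'],s['contact_force'],s['time'],s['opening'],s['tcp_rot'])
im=read_camera('wrist')
cx,cy,th=.6055,.0105,np.radians(-7.3)
im2=np.ascontiguousarray(im[:,:,::-1])
for b,col in(((-.03,.03,-.04,.04,.086,.126),(0,0,255)),((-.008,.008,-.013,.013,.138,.174),(0,255,0)),((-.011,.011,.116-.007,.116+.007,.093,.123),(255,0,0))):
    draw(im2,'wrist',boxpts(cx,cy,th,*b),s,np.array([0,0]),1,col)
cv2.imwrite('pics/w5.png',im2)
for q,z in dict(lock_grip=.123,block_handle=.174,block=.086).items():
    for r in pinpoint('wrist',q)[:2]:
        print(q,round(r['p'],2),np.round(r['centre'],1),np.round(atz('wrist',r['centre'],z,s),4))
E
```

```text
[0.6062165  0.0107525  0.21608604] [ 0.00449898  1.17068751 -0.50709689] 7.9 0.5840078094571066 [ 0.99784046 -0.06558419  0.00314057  0.00180578]
lock_grip 0.96 [189.6 203.9] [0.6206 0.1252 0.123 ]
lock_grip 0.4 [ 58.6 149.4] [0.6832 0.2274 0.123 ]
block_handle 0.83 [321.4 223.3] [0.6058 0.0099 0.174 ]
block 0.68 [473.5 194.4] [ 0.5844 -0.1452  0.086 ]
block 0.67 [315.3 195.5] [0.6043 0.0154 0.086 ]
```

View pics/w5.png

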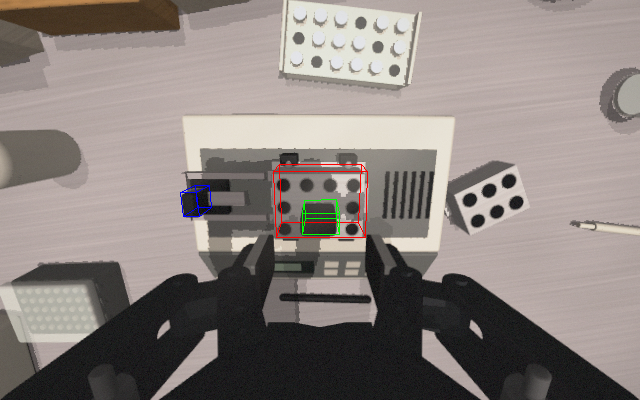

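{"op": "move_arm", "data": {
  "plan": [
    [[0,0,0,0,0,0.03,0.05],[0,0,0,0,0,0.06,0.05],[0,0,0,0,0,0.074,0.05],[0,0,0,0,0,0.074,0.045],[0,0,0,0,0,0.074,0.04]]
  ],
  "force": 90
}}

```text
time: 8.72
eef_pos: [0.608, 0.0117, 0.1444]
tcp_rot: [0.998, -0.064, 0.005, 0.002]
contact_force: [-0.4, 0.3, 0.5]
opening: 0.465
```

{"op": "move_arm", "data": {
  "plan": [
    [[0,0,0,0,0,0,0.03],[0,0,0,0,0,0,0.02],[0,0,0,0,0,0,0],[0,0,0,0,0,0,0],[0,0,0,0,0,0,0]]
  ],
  "force": 90
}}

```text
time: 9.35
eef_pos: [0.6092, 0.0113, 0.1466]
tcp_rot: [0.998, -0.064, 0.006, 0.002]
contact_force: [-0.7, -0.8, 5.9]
opening: 0.285
```

```bash
python3 - <<'E'
from h import *
s=get_state(); print(s['eef_pos'],s['contact_force'],s['wrist_torque'],s['time'],s['opening'],s['tcp_rot'])
im=read_camera('wrist');cv2.imwrite('pics/w6.png',im[:,:,::-1])
E
```

```text
[0.60916979 0.01132347 0.14655294] [-0.67303649 -0.80944678  5.90471713] [ 0.0340992   0.19081737 -0.01633256] 9.35 0.28484508244311774 [ 0.99790681 -0.06433086  0.00620354  0.0022479 ]
```

View pics/w6.png

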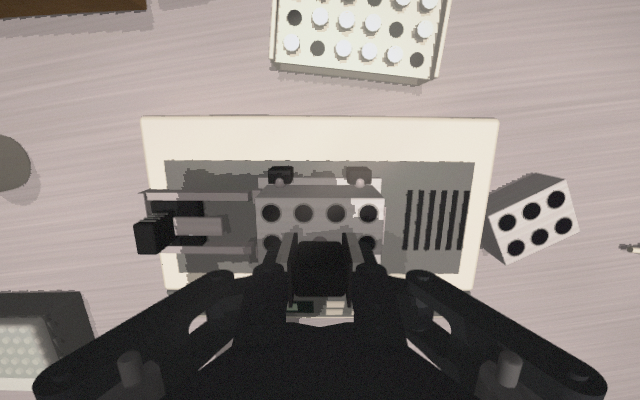

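{"op": "move_arm", "data": {
  "plan": [
    [[1.5,0,0,0,0.0016,-0.001,0],[3,0,0,0,0.0032,-0.002,0],[4.5,0,0,0,0.0049,-0.003,0],[6,0,0,0,0.0066,-0.0038,0],[6,0,0,0,0.0066,-0.0038,0]]
  ],
  "force": 100
}}

```text
time: 10.02
eef_pos: [0.6082, 0.0046, 0.1504]
tcp_rot: [0.997, -0.065, 0.01, -0.051]
contact_force: [-0.2, 0.4, 0.2]
opening: 0.279
```

```bash
cat > st.py <<'E'
from h import *
import sys
s=get_state(); print(np.round(s['eef_pos'],4),np.round(s['contact_force'],1),np.round(s['wrist_torque'],2),s['time'],round(s['opening'],3))
Q=R.from_quat(s['tcp_rot']).as_matrix()
m=np.array([np.cos(np.radians(-7.3)),np.sin(np.radians(-7.3)),0]);my=np.array([-m[1],m[0],0])
print('pitch deg (lock end up +):',np.degrees(np.arcsin((-Q[:,1])[2])),'roll x',np.degrees(np.arcsin(Q[2,0])))
n=sys.argv[1]
for c in sys.argv[2:]:
    im=read_camera(c)
    if c=='side': im=cv2.resize(im[160:275,220:365],None,fx=5.2,fy=5.2,interpolation=cv2.INTER_CUBIC)
    if c=='scene': im=cv2.resize(im[150:260,290:410],None,fx=5.2,fy=5.2,interpolation=cv2.INTER_CUBIC)
    cv2.imwrite(f'pics/{n}_{c}.png',im[:,:,::-1])
E
python3 st.py a scene side wrist
```

```text
[0.6082 0.0046 0.1504] [-0.2  0.4  0.2] [ 0.15 -0.08 -0.07] 10.025 0.279
pitch deg (lock end up +): 5.873683317514762 roll x 0.7188435998458161
```

View pics/a_side.png

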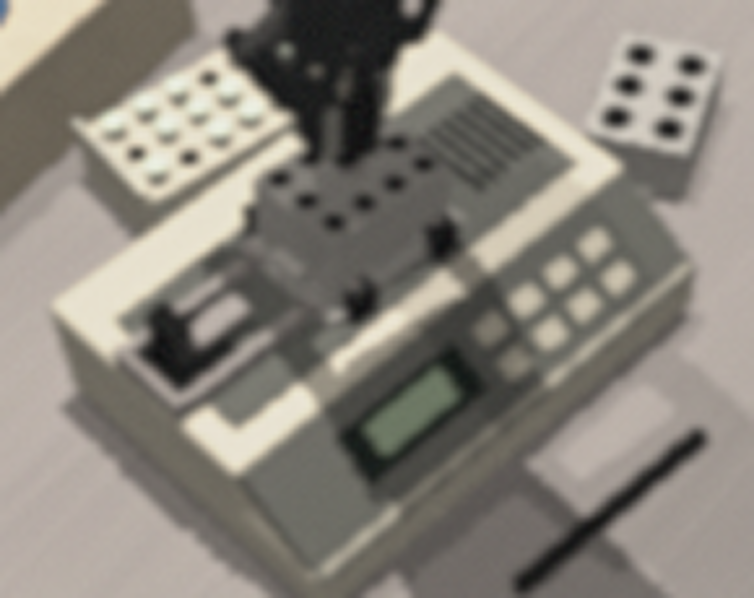

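View pics/a_scene.png

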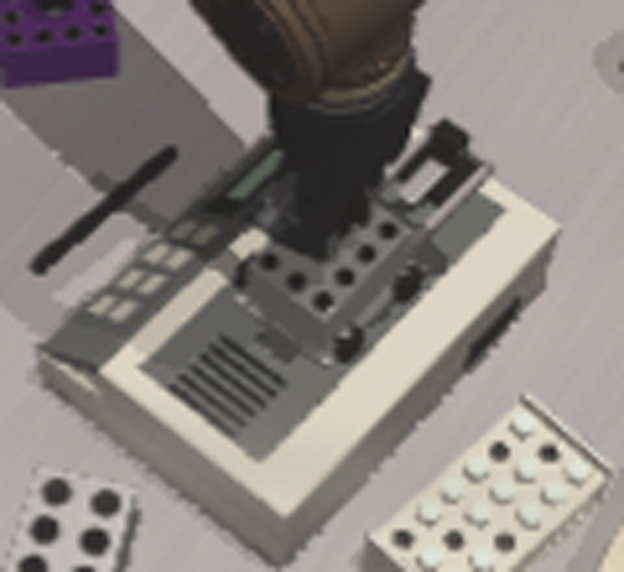

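View pics/a_wrist.png

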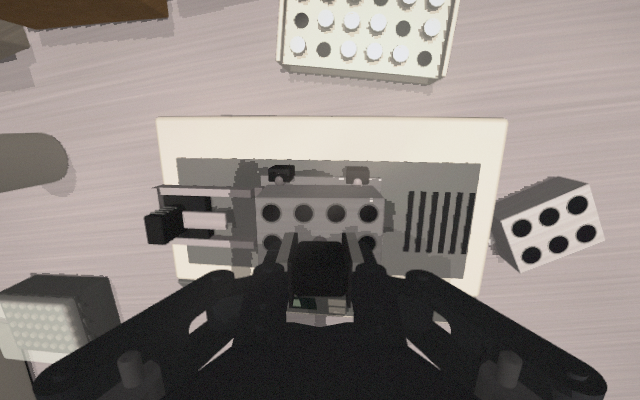

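```bash
cat > ov.py <<'E'
from h import *
import sys
# block pose in the tool frame at grasp
G=dict(p=[.60917,.01132,.14655],q=[0.99790681,-0.06433086,0.00620354,0.0022479])
RB0=R.from_euler('z',-7.3,degrees=True); B0=np.array([.6058,.0105,.086])
Rg=R.from_quat(G['q']); off=Rg.inv().apply(B0-G['p']); Rr=Rg.inv()*RB0
def blk(s):
    Q=R.from_quat(s['tcp_rot']); return s['eef_pos']+Q.apply(off),Q*Rr
if __name__=='__main__':
    s=get_state(); p,Q=blk(s)
    for n,v in(('lock end',[0,.04,0]),('far end',[0,-.04,0])):
        w=p+Q.apply(v); print(n,'above seat mm',round((w[2]-.086)*1000,1))
    d=RB0.inv().apply(p-B0)*1000; print('offset in seat frame mm',np.round(d,1))
    n=sys.argv[1]
    for c,o,w in(('scene',(290,150),(120,110)),('side',(220,160),(145,115))):
        o=np.array(o);im=read_camera(c)[:,:,::-1][o[1]:o[1]+w[1],o[0]:o[0]+w[0]]
        im=cv2.resize(im,None,fx=5.2,fy=5.2,interpolation=cv2.INTER_CUBIC)
        for b,col in(((-.03,.03,-.04,.04,0,.04),(0,0,255)),((-.01,.01,.04,.047,0,.006),(0,255,0))):
            P=boxpts(0,0,0,*b); P=[p+Q.apply(v) for v in P]; draw(im,c,P,s,o,5.2,col)
        cv2.imwrite(f'pics/{n}_{c}.png',im)
E
python3 ov.py b; python3 -c "
import cv2,numpy as np
a=cv2.imread('pics/b_scene.png')[80:440,150:540];b=cv2.imread('pics/b_side.png')[60:420,180:570]
cv2.imwrite('pics/b.png',np.hstack([a,b]))"
```

```text
lock end above seat mm 8.2
far end above seat mm -0.2
offset in seat frame mm [-0.  -0.5  4. ]
```

View pics/b.png

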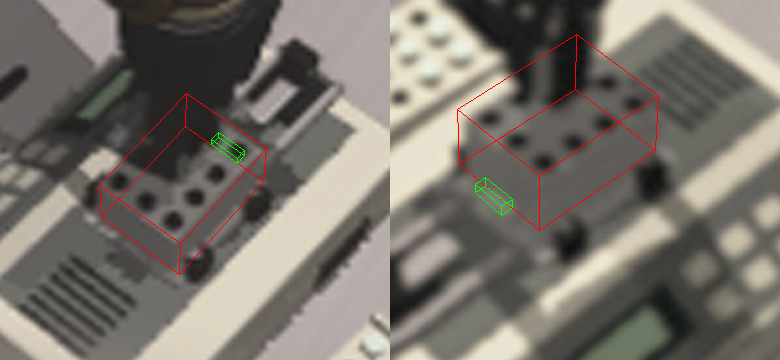

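{"op": "move_arm", "data": {
  "plan": [
    [[1,0,0,0,0.0011,-0.0007,0],[2,0,0,0,0.0022,-0.0013,0],[2.8,0,0,0,0.003,-0.0019,0],[2.8,0,0,0,0.003,-0.0019,0],[2.8,0,0,0,0.003,-0.0019,0]]
  ]
}}

```text
time: 10.9
eef_pos: [0.6079, 0.0013, 0.1522]
tcp_rot: [0.995, -0.064, 0.011, -0.074]
contact_force: [-0.4, -0.4, 0.7]
opening: 0.283
```

```bash
python3 st.py c side; python3 ov.py cc
```

```text
[0.6079 0.0013 0.1522] [-0.4 -0.4  0.7] [0.46 0.04 0.04] 10.9 0.283
pitch deg (lock end up +): 8.585231115302653 roll x 0.7319035304822296
lock end above seat mm 12.3
far end above seat mm 0.0
offset in seat frame mm [ 0.1 -0.8  6.1]
```

View pics/c_side.png

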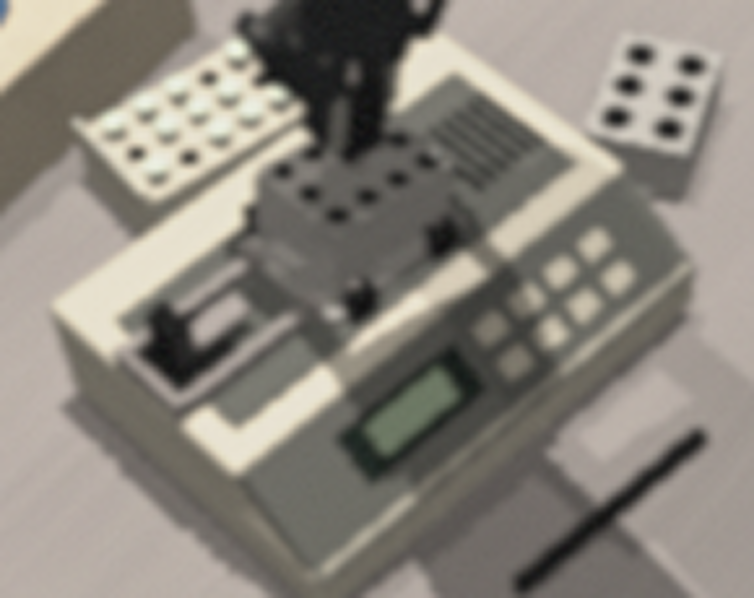

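{"op": "move_arm", "data": {
  "plan": [
    [[-3.7,0,0,0,-0.004,-0.0024,0],[-7.4,0,0,0,-0.0081,-0.0046,0],[-11,0,0,0,-0.0123,-0.0065,0],[-14.7,0,0,0,-0.0167,-0.0082,0],[-14.7,0,0,0,-0.0167,-0.0082,0]]
  ]
}}

```text
time: 11.68
eef_pos: [0.6099, 0.0176, 0.1623]
tcp_rot: [0.997, -0.064, 0.003, 0.054]
contact_force: [-0.0, 0.9, 0.7]
opening: 0.282
```

```bash
python3 st.py d side scene; python3 ov.py dd
```

```text
[0.6099 0.0176 0.1623] [-0.   0.9  0.7] [ 0.53 -0.06  0.01] 11.675 0.282
pitch deg (lock end up +): -6.104420044122146 roll x 0.73551254824551
lock end above seat mm 12.8
far end above seat mm 20.9
offset in seat frame mm [ 0.  -0.2 16.9]
```

View pics/d_side.png

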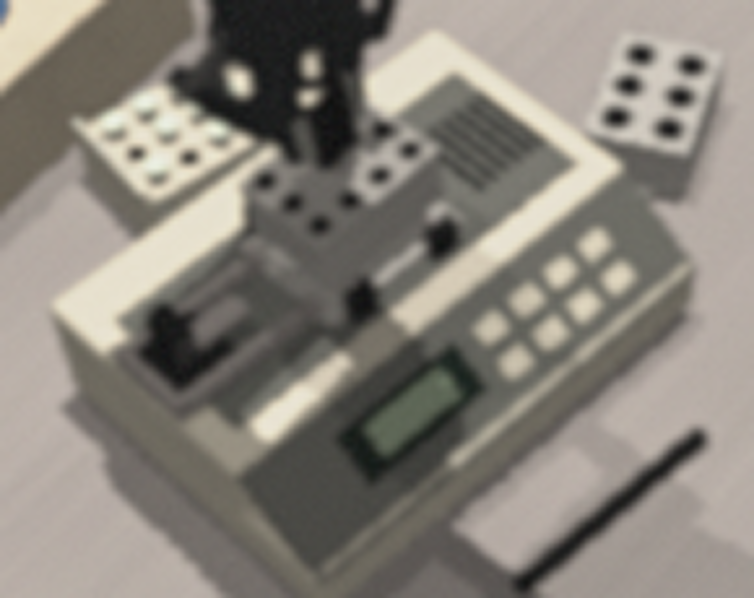

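View pics/d_scene.png

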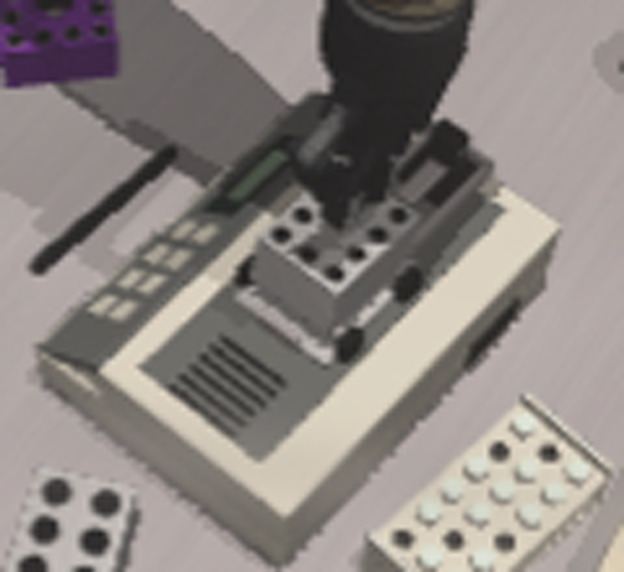

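{"op": "move_arm", "data": {
  "plan": [
    [[0,0,0,0,0.0006,-0.006,0],[1.5,0,0,0,0.0028,-0.01,0],[3,0,0,0,0.0048,-0.014,0],[4.5,0,0,0,0.0065,-0.016,0],[6.1,0,0,0,0.0083,-0.0176,0]]
  ]
}}

```text
time: 12.5
eef_pos: [0.6088, 0.0101, 0.1816]
tcp_rot: [0.998, -0.065, 0.007, -0.001]
contact_force: [0.8, 1.1, -4.5]
opening: 0.283
```

```bash
python3 st.py e wrist; python3 ov.py ee; python3 -c "
import cv2,numpy as np
a=cv2.imread('pics/ee_scene.png')[80:440,150:540];b=cv2.imread('pics/ee_side.png')[60:420,180:570]
cv2.imwrite('pics/e.png',np.hstack([a,b]))"
```

```text
[0.6088 0.0101 0.1816] [ 0.8  1.1 -4.5] [ 0.01 -0.   -0.02] 12.5 0.283
pitch deg (lock end up +): 0.1782693926573134 roll x 0.7675855905367891
lock end above seat mm 35.5
far end above seat mm 35.0
offset in seat frame mm [ 0.  -1.5 35.3]
```

View pics/e.png

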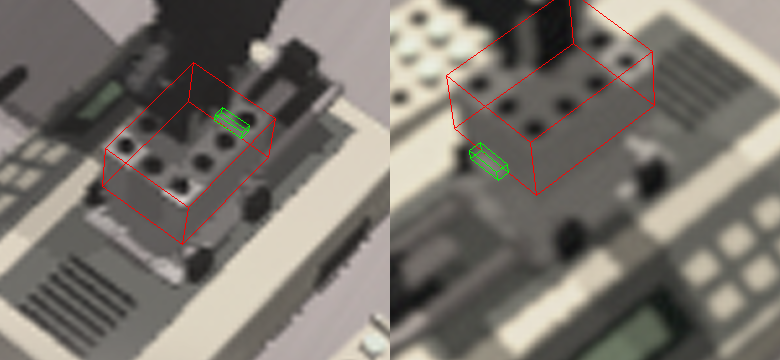

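View pics/e_wrist.png

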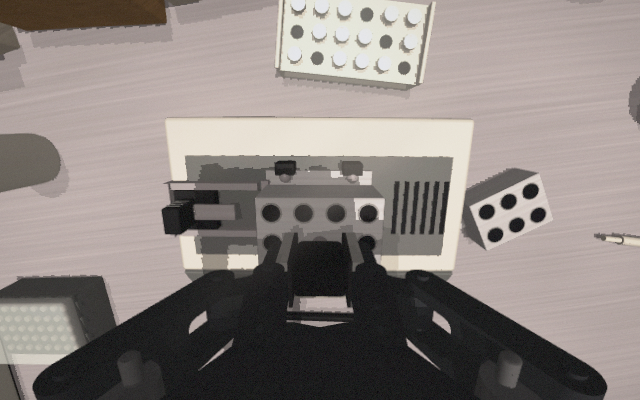

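{"op": "move_arm", "data": {
  "plan": [
    [[0,0,0,0,0,0,0],[0,0,0,0,0,0,0],[0,0,0,0,0,0,0],[0,0,0,0,0,0,0],[0,0,0,0,0,0,0]]
  ]
}}

```text
time: 13.28
eef_pos: [0.6089, 0.01, 0.1815]
tcp_rot: [0.998, -0.065, 0.007, -0.0]
contact_force: [0.6, -0.5, -4.0]
opening: 0.278
```

```bash
python3 st.py f side; python3 ov.py ff
```

```text
[0.6089 0.01   0.1815] [ 0.6 -0.5 -4. ] [-0.03 -0.01  0.01] 13.275 0.278
pitch deg (lock end up +): 0.09112704270136722 roll x 0.7756618705045204
lock end above seat mm 35.2
far end above seat mm 34.8
offset in seat frame mm [-0.1 -1.1 35. ]
```

View pics/f_side.png

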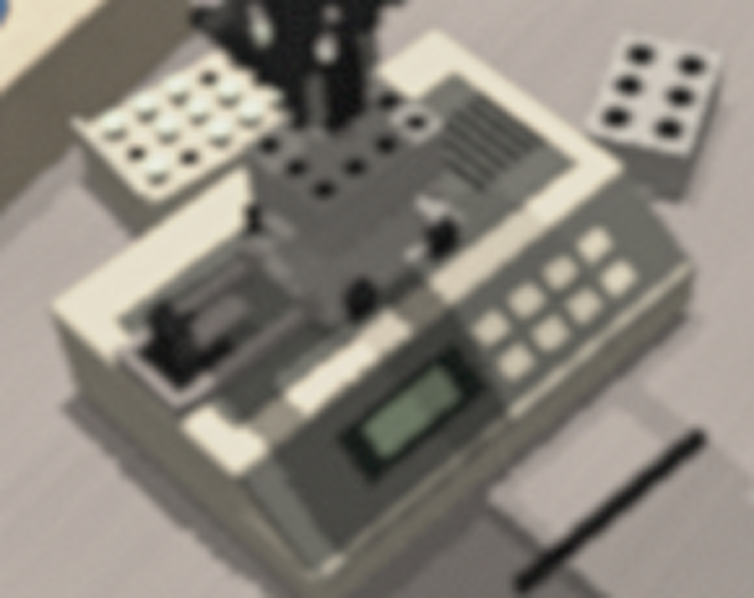

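```bash
python3 -c "
from plant import ticket
print(ticket.sign_off())"
```

```text
the job is handed in; nothing more can be done
None
```

The block is out of its shoes. The gripper holds it level, about 35 mm above the seat, and the job is handed in; no verdict came back.

- **Lock:** I gripped the thumb grip and slid it about 29 mm. It then stopped with about 7 N on the wrist, which I took as the stop.
- **First rock:** holding the handle across its 26 mm sides, I raised the lock end to 5.9° and then 8.6°. The far end stayed at about 0 mm.
- **Second rock:** I raised the far end to 6.1° past level, with the lock end at about 13 mm.
- **Finish:** I lifted the block and levelled it.

**Last checks:**
- By the hand's pose, the block's ends are 35.2 and 34.8 mm above the seat. It is tilted less than 1° and about 1 mm off the seat's centre.
- The wrist carries about 4 N, roughly the block's own weight, so it is clear of the mixer.
- In the pictures the mixer stands where it was, the lock is still open, and nothing else in view looks moved.
- The job took about 13.4 s of the 51 s allowed.

**One disagreement:** the block outline drawn from the hand's pose sat about 2 px (3–4 mm) above the block in the side picture. I put that down to calibration and small fit errors, because the shifts of the block's holes between pictures agreed with the hand's motion.

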